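# Find the full tin by feel

## Task

Push the sliding cover of the low counter-top cabinet all the way back to its stop to uncover the three identical tins. Then heft the tins one at a time, first the left one, then the middle, then the right (left and right as the robot sees them), lifting each a few centimetres clear of the board for a moment and setting it back upright where it stood, and finish while holding the heaviest one up in the gripper, upright and still, at least 15 cm above the board, with the two lighter tins standing in their places (if the right one is the heaviest it need not be set down first). Leave the bowl, the egg cup and the pastry wheel alone.

Things in the scene. Friction and masses are not known exactly. Their poses are not given: they have to be found in the camera images.
- cabinet: Fixed low open-sided cabinet: beech board 340 (x) x 430 (y) x 10 mm on the counter; corner posts carry two metal tracks along x at y = +-207 mm, tops at height 110 mm. Origin: at counter height under the middle of the row of tins; x points away from the robot along the tracks, y along the row to the robot's left. Board from x = -90 to 250 mm, crossbar joining the tracks at x = 238 mm. Turned up to 0.15 rad.
- cover (a joint): Travel (m) of the flat metal-framed clear plastic cover on the tracks: 0 = closed over the tins, 0.16 = fully back (along the cabinet's +x, away from the robot) against its stop. Starts at 0 to 0.03, stays where left, takes about 2 N to move. Panel 140 mm deep, 424 mm wide, underside at height 112 mm, top at 118 mm (tin tops are at 90 mm).
- cover_handle (a point): Centre of the cover's handle: square metal bar 110 mm long along the cabinet's y, 14 x 14 mm in section, on two 12 mm posts 45 mm either side of its middle. Its centre is at height 152 mm, 34 mm above the cover's top face, 25 mm behind the cover's front edge. Moves with the cover; axes as the cabinet's. Push it from the robot's side or pinch it from above.
- tin_left_center (a point): Left (+y) of three outwardly identical closed square metal tins, 56 x 56 mm, 80 mm tall, flat top, straight rigid sides, about 118 mm apart along the cabinet's y. Two weigh 0.18-0.26 kg, one (any of them) 0.50-0.68 kg; the hidden filling can shift a little. Point: the tin's centre, 40 mm above its underside (height 0.05 on the board). x, y square to its sides (within 0.25 rad of the cabinet's), z to its lid.
- tin_middle_center (a point): Middle of three outwardly identical closed square metal tins, 56 x 56 mm, 80 mm tall, flat top, straight rigid sides, about 118 mm apart along the cabinet's y. Two weigh 0.18-0.26 kg, one (any of them) 0.50-0.68 kg; the hidden filling can shift a little. Point: the tin's centre, 40 mm above its underside (height 0.05 on the board). x, y square to its sides (within 0.25 rad of the cabinet's), z to its lid.
- tin_right_center (a point): Right (-y) of three outwardly identical closed square metal tins, 56 x 56 mm, 80 mm tall, flat top, straight rigid sides, about 118 mm apart along the cabinet's y. Two weigh 0.18-0.26 kg, one (any of them) 0.50-0.68 kg; the hidden filling can shift a little. Point: the tin's centre, 40 mm above its underside (height 0.05 on the board). x, y square to its sides (within 0.25 rad of the cabinet's), z to its lid.
- bowl: Bystander: blue plastic bowl, 150 mm across and 65 mm high, on the counter to the left; origin under its centre.
- egg_cup: Bystander: white ceramic egg cup, 48 mm across and 55 mm high, on the counter to the right; origin under its centre.
- pastry_wheel: Bystander: pastry wheel with beech handle, lying on the counter to the right, 186 mm long and 22 mm high; its origin lies on the counter where the handle meets the fork; x points to the wheel.

How it is judged (in metres and radians):
On the way, in this order (a step that is already met when the one before it is completed fails the run):
1. the cover has been pushed fully back (at least 145 of its 160 mm) (value of joint cover above 0.145 m), for 0.2 s.
2. the left tin is held by the fingers alone, at least 20 mm clear of the board, the two others standing on the board (height (world z) of tin_left_center above 0.07 m and contact force between tin_left and the fingers above 1 N and contact force between tin_left and cabinet below 0.1 N and contact force between each of tin_middle, tin_right and cabinet above 1 N), for 0.3 s.
3. the middle tin is held by the fingers alone, at least 20 mm clear of the board, the two others standing on the board (height (world z) of tin_middle_center above 0.07 m and contact force between tin_middle and the fingers above 1 N and contact force between tin_middle and cabinet below 0.1 N and contact force between each of tin_left, tin_right and cabinet above 1 N), for 0.3 s.
4. the right tin is held by the fingers alone, at least 20 mm clear of the board, the two others standing on the board (height (world z) of tin_right_center above 0.07 m and contact force between tin_right and the fingers above 1 N and contact force between tin_right and cabinet below 0.1 N and contact force between each of tin_left, tin_middle and cabinet above 1 N), for 0.3 s.
At the end, for the whole second after the job is handed in: Cover at least 145 mm open; the heaviest tin held by the fingers alone, upright (0.35 rad), still (0.03 m/s), its centre above 0.19 m (underside about 140 mm above the board); the two lighter tins upright on the board, released, within 40 mm of where they began (value of joint cover above 0.145 m and ((height (world z) of tin_left_center above 0.19 m and contact force between tin_left and the fingers above 1 N and contact force between tin_left and cabinet below 0.1 N and linear speed of tin_left below 0.03 m/s and angle between tin_left_center's own z axis and vertical below 0.35 rad and contact force between tin_middle and cabinet between 1 and 3.5 N and angle between each of tin_middle_center, tin_right_center's own z axis and vertical below 0.1 rad and distance of each of tin_middle_center, tin_right_center from where it was at the start of the episode below 0.04 m and contact force between each of tin_middle, tin_right and the fingers below 0.1 N and contact force between tin_right and cabinet between 1 and 3.5 N) or (height (world z) of tin_middle_center above 0.19 m and contact force between tin_middle and the fingers above 1 N and contact force between tin_middle and cabinet below 0.1 N and linear speed of tin_middle below 0.03 m/s and angle between tin_middle_center's own z axis and vertical below 0.35 rad and contact force between tin_left and cabinet between 1 and 3.5 N and angle between each of tin_left_center, tin_right_center's own z axis and vertical below 0.1 rad and distance of each of tin_left_center, tin_right_center from where it was at the start of the episode below 0.04 m and contact force between each of tin_left, tin_right and the fingers below 0.1 N and contact force between tin_right and cabinet between 1 and 3.5 N) or (height (world z) of tin_right_center above 0.19 m and contact force between tin_right and the fingers above 1 N and contact force between tin_right and cabinet below 0.1 N and linear speed of tin_right below 0.03 m/s and angle between tin_right_center's own z axis and vertical below 0.35 rad and contact force between tin_left and cabinet between 1 and 3.5 N and angle between each of tin_left_center, tin_middle_center's own z axis and vertical below 0.1 rad and distance of each of tin_left_center, tin_middle_center from where it was at the start of the episode below 0.04 m and contact force between each of tin_left, tin_middle and the fingers below 0.1 N and contact force between tin_middle and cabinet between 1 and 3.5 N))); the arm keeps its last pose, push and grip.
It fails at once if the bowl is shifted more than 30 mm (distance of bowl from where it was at the start of the episode above 0.03 m).
It fails at once if the egg cup is shifted more than 30 mm (distance of egg_cup from where it was at the start of the episode above 0.03 m).
It fails at once if the pastry wheel is shifted more than 30 mm (distance of pastry_wheel from where it was at the start of the episode above 0.03 m).
It fails at once if a tin is tipped over (angle between any of tin_left_center, tin_middle_center, tin_right_center's own z axis and vertical above 0.8 rad).
It also fails if it takes over 72 s, if anything falls off the work surface, if the arm or the gripper's body presses on something with over 40 N, if the wrist force passes 120 N, or if a joint passes its speed limit or range.

## Robot

A 6-joint arm with a two-finger parallel gripper is mounted at the origin on the work surface. World frame = base frame: x ahead of the robot, y to its left, z up, the work surface at z = 0. Lengths are in m, angles in degrees, forces in N, time in s.
With the tool pointing down it reaches from about 0.3 to 0.75 m from the base axis. Payload 8.5 kg.
Tool frame: the origin (TCP) lies between the finger pads; the fingertips stand 8 mm ahead of it and the grasp point (between the pads) lies 11 mm behind it; y points along the fingers, z is the direction in which the jaws open and shut, and the axes are right-handed (so a half turn about y gives the same grasp; the last joint's range is limited). The gripper opens to 85 mm and grips with 20 to 120 N. Pads are 22 mm wide; open, the fingers measure 114 mm over their backs; the gripper's body (76 mm by 85 mm) begins 54 mm behind the grasp point. The pads swing forward as they close: fully open they stand 13 mm farther back than shut.
Start: joints at [-86.247, 21.807, 74.336, -0, 83.858, -12.336], TCP at [0.152, -0.528, 0.239] pointing down, gripper open.
Joint ranges: [-178.18, 178.18], [-50.72, 133.34], [12.68, 142.11], [-81.47, 261.47], [9.98, 163.14], [-165.26, 165.26]. Speed limits (degrees/s): [136.94, 136.94, 180, 180, 180, 180].

## Interface

Orientations are given as a 3x3 rotation matrix whose columns are the frame's x, y, z axes.
In Python, from rig import env, get_image gives the robot as it stands.
- The arm moves only by the tool move_arm, never from a script. Its argument "targets" is one flat list of numbers, 6 for each row, row after row: the shift along the tool's x, y, z in mm, then the turn, a rotation vector about the tool's x, y, z in rad. A call has exactly 5 rows; each row shifts and turns the commanded pose from where the row before left it, along the tool's axes as they then stand; what a row does not reach is not made up. A row lasts 1/8 s, in which the tool goes at most 62.5 mm and 10.7 degrees, less where a joint would pass 70% of its speed; a pose out of reach is approached as far as the arm can. A call is refused whole if a number of a shift passes 62.5 or a number of a turn 0.188, either way. A call with a gripper value outside its range is refused whole. "hand" is the opening, from -1 (shut) to 1 (fully open), so that 0 is half open, set as the call begins (left out, the last holds). The fingers move at their own pace and stop on an object; "squeeze" is the grip in N (left out, the last holds). Time passes only in rows, so rows that do not move let the fingers close, or fill a call up. It gives the time, the measured TCP pose, the force and the opening at its end, in the units of the state.
- env.observe(): the state, without advancing time (a new reading comes with each control period).
- get_image(name): name is "side" or "top" or "wrist"; returns a dict with "pixels" (384x512x3 uint8, red, green, blue), "z_map" (384x512 float32, m along the optical axis (not along the pixel's ray), 0 where there is no reading), "intrinsics" (3x3 intrinsics, pixels), "k1" (the pictures are not rectified: a ray, as slopes to the right and down, at radius r is drawn at 1 + k1 r^2 times it, then the intrinsics apply), "R" (3x3) and "t" (3): a world point X has camera coordinates R X + t; the wrist camera has in their place "mount" (4x4, takes a point from camera to tool coordinates, whose origin is the TCP and whose axes are the tool frame's). Camera axes: x right, y down, z forward; pixel columns grow to the right and rows downward; lengths in m; the calibration is good to about 2 mm. A picture is of the moment at which its call begins: read the wrist's pose just before it.
- env.close_job(): hands the job in, once; it reports no verdict.
The state is a dict: "time_s": time; "q": joint angles; "qvel": joint speeds; "joint_efforts": joint torques, N m; "position": TCP position; "tool_rot": TCP orientation; "ft_force": force on the tool from outside, world axes, zero at the start; "wrist_torque": the same for the moment, N m; "grip_width": finger opening in m.
Only numpy, scipy, OpenCV 4.12 (cv2) and the standard library are available. Lean on these libraries where they do the work, as an engineer would, in place of code of your own. Each camera call takes 0.05 s, during which the arm holds its last target.

## Working session

There is one attempt and no reset: what is moved stays moved. The work goes in short steps, Python scripts to look and compute and a tool call to move; the robot and the scene stay as the last step left them, time stands still between calls to the robot, and variables do not carry over. Pictures are saved under pics/ and viewed, and the job is handed in when it is done.

Besides the shell and the picture viewer there is one more tool, called as name(argument=value, ...), one argument or row to a line, values as JSON. move_arm: Moves the arm, as the interface text tells. Its arguments: {"type":"object","properties":{"targets":{"type":"array"},"hand":{"type":"number"},"squeeze":{"type":"number"}},"required":["targets"]}

```bash
ls; mkdir -p pics; cat > h.py <<'E'
import numpy as np, cv2
from rig import env, get_image
def snap(n,f):
    s=env.observe(); im=get_image(n); cv2.imwrite('pics/'+f+'.png',im['pixels'][:,:,::-1]); 
    np.savez('pics/'+f+'.npz',**{k:v for k,v in im.items()},pos=s['position'],rot=s['tool_rot']); return im,s
def pts(d,uv,z=None):
    uv=np.array(uv,float).reshape(-1,2);K=d['intrinsics'];k1=float(d['k1'])
    n=(uv-K[:2,2])/[K[0,0],K[1,1]]
    u=n.copy()
    for _ in range(20): u=n/(1+k1*(u**2).sum(1,keepdims=True))
    return np.c_[u,np.ones(len(u))]
def cam2world(d):
    if 'R' in d: R=np.array(d['R']);t=np.array(d['t']);return R.T,-R.T@t
    M=np.array(d['mount']);Rt=np.array(d['rot']);p=np.array(d['pos']);return Rt@M[:3,:3],Rt@M[:3,3]+p
def onplane(d,uv,h):
    r=pts(d,uv);A,c=cam2world(d);w=r@A.T;return c+w*((h-c[2])/w[:,2])[:,None]
def bydepth(d,uv):
    r=pts(d,uv);A,c=cam2world(d);z=np.array([d['z_map'][int(round(v)),int(round(u))] for u,v in np.array(uv).reshape(-1,2)]);return c+(r*z[:,None])@A.T
E
python3 - <<'E'
from h import *
np.set_printoptions(precision=4,suppress=True)
print(env.observe())
for n in ['top','side','wrist']:
    im,s=snap(n,n+'0'); print(n,im['k1'],im['intrinsics'],{k:im[k] for k in ('R','t','mount') if k in im})
print(env.observe()['time_s'])
E
```

```text
pics
{'time_s': 0.0, 'q': array([-86.2468,  21.8426,  74.3847,  -0.0009,  83.8591, -12.3372]), 'qvel': array([-0.0174,  0.0171, -0.0398, -0.0406,  0.0526,  0.0411]), 'joint_efforts': array([ -0.0009, -44.8459, -23.1273,  -0.0003,   0.0048,   0.    ]), 'position': array([ 0.1524, -0.5282,  0.2387]), 'tool_rot': array([[-0.9608, -0.0001,  0.2772],
       [-0.2772,  0.0015, -0.9608],
       [-0.0003, -1.    , -0.0015]]), 'ft_force': array([0.7165, 0.3481, 0.3316]), 'wrist_torque': array([-0.0358,  0.0082, -0.0054]), 'grip_width': 0.08511951419562519}
top 0.04252361885343864 [[433.2386   0.     247.9905]
 [  0.     433.2386 199.6464]
 [  0.       0.       1.    ]] {'R': array([[-0.0191, -0.9998, -0.0069],
       [-0.9962,  0.0196, -0.0848],
       [ 0.0849,  0.0052, -0.9964]]), 't': array([0.0077, 0.48  , 1.681 ])}
side -0.15449669297646368 [[430.5117   0.     257.4246]
 [  0.     430.5117 190.8704]
 [  0.       0.       1.    ]] {'R': array([[-0.854 , -0.5198,  0.0236],
       [-0.3153,  0.4808, -0.8182],
       [ 0.4139, -0.7061, -0.5745]]), 't': array([0.4003, 0.2656, 1.2665])}
wrist -0.01870915957130348 [[267.9628   0.     255.3904]
 [  0.     267.9628 187.0315]
 [  0.       0.       1.    ]] {'mount': array([[-0.0009,  0.9561,  0.2932, -0.0746],
       [-0.0001, -0.2932,  0.9561, -0.1351],
       [ 1.    ,  0.0008,  0.0003, -0.0012],
       [ 0.    ,  0.    ,  0.    ,  1.    ]])}
0.15
```

View pics/top0.png

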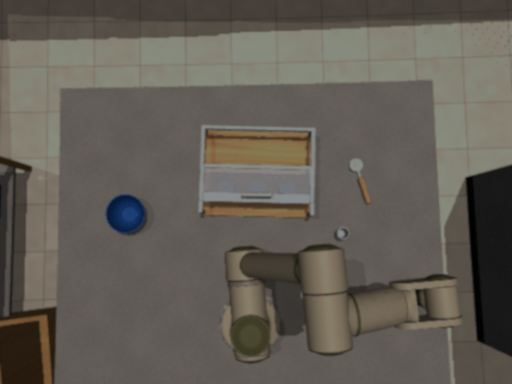

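View pics/side0.png

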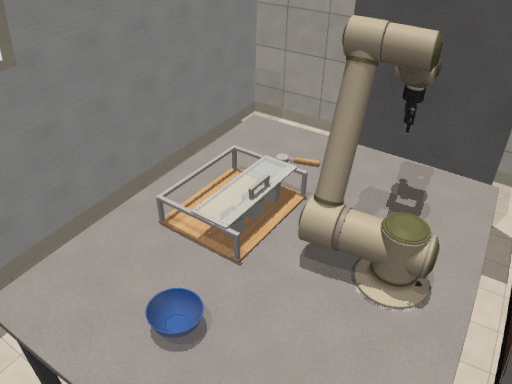

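View pics/wrist0.png

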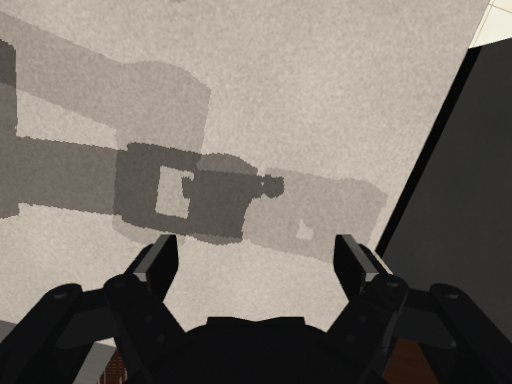

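```bash
python3 - <<'E'
import cv2
a=cv2.imread('pics/top0.png')[80:260,160:370]
cv2.imwrite('pics/top0c.png',cv2.resize(a,None,fx=3.3,fy=3.3,interpolation=cv2.INTER_CUBIC))
E
```

```text
(no output)
```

View pics/top0c.png

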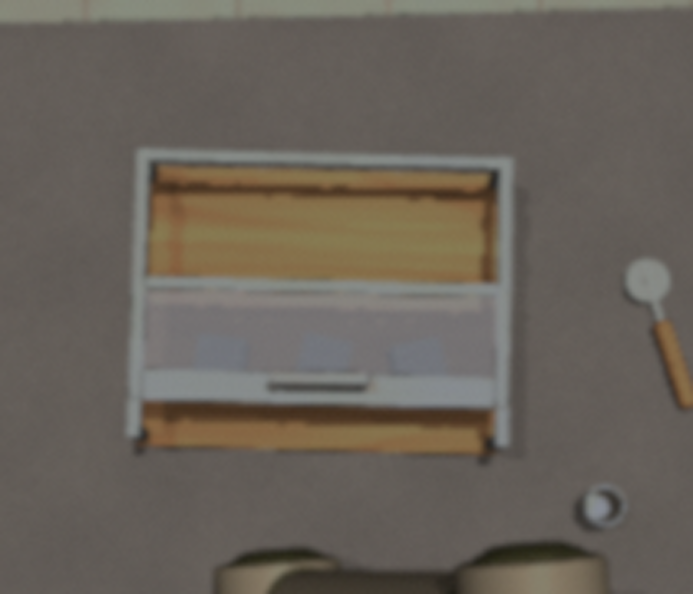

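The top view shows the cabinet with its tracks' outer corners at crop (137,151), (514,157), (127,438) and (510,446). The handle bar runs from (268,386) to (369,387). The bowl is far left. The egg cup and pastry wheel are right of the cabinet, at full-image (342,233) and (360,180).

```bash
python3 - <<'E'
from h import *
np.set_printoptions(precision=4,suppress=True)
d=np.load('pics/top0.npz')
f=lambda l:np.array(l)/3.3+[160,80]-0.35
T=onplane(d,f([(137,151),(514,157),(127,438),(510,446)]),0.11);print(T)
H=onplane(d,f([(268,386),(369,387)]),0.159);print(H,H.mean(0))
S=d['z_map'];print(bydepth(d,f([(318,386),(318,450),(318,290)])))
print(onplane(d,f([(602,507)]),0.05), onplane(d,f([(648,280)]),0.02))
a=(T[0]-T[2]);b=(T[1]-T[3]);c=T[0]-T[1];e=T[2]-T[3]
for v in(a,b):print('x ang',np.arctan2(v[1],v[0]),np.linalg.norm(v))
for v in(c,e):print('y ang',np.arctan2(-v[0],v[1]),np.linalg.norm(v))
# tins through cover
print(onplane(d,f([(195,335),(246,335),(220,352),(326,352),(416,352)]),0.09))
E
```

```text
[[ 0.7568  0.1691  0.11  ]
 [ 0.7407 -0.2608  0.11  ]
 [ 0.4286  0.1838  0.11  ]
 [ 0.4113 -0.246   0.11  ]]
[[ 0.4797  0.0232  0.159 ]
 [ 0.4764 -0.0872  0.159 ]] [ 0.4781 -0.032   0.159 ]
[[ 0.4818 -0.032   0.1245]
 [ 0.4161 -0.032   0.0003]
 [ 0.5901 -0.0342  0.1246]]
[[ 0.3415 -0.3586  0.05  ]] [[ 0.6106 -0.4295  0.02  ]]
x ang -0.04482365612007699 0.3284770604075694
x ang -0.04496389896064072 0.32973879104072706
y ang -0.037389062556579804 0.43019726718697054
y ang -0.0403214573216174 0.4301434940040276
[[ 0.5464  0.1072  0.09  ]
 [ 0.5452  0.0488  0.09  ]
 [ 0.5262  0.0789  0.09  ]
 [ 0.5238 -0.0424  0.09  ]
 [ 0.5218 -0.1452  0.09  ]]
```

```bash
cat >> h.py <<'E'
def plan(waypts,yaw=None,step=60,turn=0.17):
    """to target pos list (world), keep tool down; first turns to yaw (deg of tool z). prints rows"""
    s=env.observe();p=s['position'];R=s['tool_rot'];rows=[]
    from scipy.spatial.transform import Rotation as Ro
    yw=np.degrees(np.arctan2(R[1,2],R[0,2])) ; yaw=yw if yaw is None else yaw
    y=np.radians(yaw);G=np.array([[np.sin(y),0,np.cos(y)],[-np.cos(y),0,np.sin(y)],[0,-1,0]])
    for w in waypts:
        w=np.array(w);n=max(1,int(np.ceil(np.linalg.norm(w-p)/step)));rv=Ro.from_matrix(R.T@G).as_rotvec();n=max(n,int(np.ceil(np.linalg.norm(rv)/turn)))
        for i in range(n):
            sh=R.T@((w-p)/(n-i));t=rv/n
            rows.append(np.r_[sh*1000,t]);p=p+(w-p)/(n-i);R=R@Ro.from_rotvec(t).as_matrix()
    for r in rows: print(np.round(r[:3]).astype(int),np.round(r[3:],3))
E
python3 - <<'E'
from h import *
plan([(0.425,-0.03,0.24)],-92.4)
E
```

```text
[-200    0 -202] [ 0.001  0.161 -0.   ]
[-165    0 -231] [ 0.001  0.161 -0.   ]
```

```bash
sed -i 's#(w-p)/step#(w-p)*1000/step#' h.py; sed -i 's#np.linalg.norm(w-p)\*1000#1000*np.linalg.norm(w-p)#;s#np.linalg.norm(w-p)/step#1000*np.linalg.norm(w-p)/step#' h.py; grep -n "n=max" h.py
python3 - <<'E'
from h import *
plan([(0.425,-0.03,0.24)],-92.4)
E
```

```text
26:        w=np.array(w);n=max(1,int(np.ceil(1000*1000*np.linalg.norm(w-p)/step)));rv=Ro.from_matrix(R.T@G).as_rotvec();n=max(n,int(np.ceil(np.linalg.norm(rv)/turn)))
[0 0 0] [ 0.  0. -0.]
[0 0 0] [ 0.  0. -0.]
[0 0 0] [ 0.  0. -0.]
[0 0 0] [ 0.  0. -0.]
[0 0 0] [ 0.  0. -0.]
[0 0 0] [ 0.  0. -0.]
[0 0 0] [ 0.  0. -0.]
[0 0 0] [ 0.  0. -0.]
[0 0 0] [ 0.  0. -0.]
[0 0 0] [ 0.  0. -0.]
[0 0 0] [ 0.  0. -0.]
[0 0 0] [ 0.  0. -0.]
[0 0 0] [ 0.  0. -0.]
[0 0 0] [ 0.  0. -0.]
[0 0 0] [ 0.  0. -0.]
[0 0 0] [ 0.  0. -0.]
[0 0 0] [ 0.  0. -0.]
[0 0 0] [ 0.  0. -0.]
[0 0 0] [ 0.  0. -0.]
[0 0 0] [ 0.  0. -0.]
[0 0 0] [ 0.  0. -0.]
[0 0 0] [ 0.  0. -0.]
[0 0 0] [ 0.  0. -0.]
[0 0 0] [ 0.  0. -0.]
[0 0 0] [ 0.  0. -0.]
[0 0 0] [ 0.  0. -0.]
[0 0 0] [ 0.  0. -0.]
[0 0 0] [ 0.  0. -0.]
[0 0 0] [ 0.  0. -0.]
[0 0 0] [ 0.  0. -0.]
[0 0 0] [ 0.  0. -0.]
[0 0 0] [ 0.  0. -0.]
[0 0 0] [ 0.  0. -0.]
[0 0 0] [ 0.  0. -0.]
[0 0 0] [ 0.  0. -0.]
[0 0 0] [ 0.  0. -0.]
[0 0 0] [ 0.  0. -0.]
[0 0 0] [ 0.  0. -0.]
[0 0 0] [ 0.  0. -0.]
[0 0 0] [ 0.  0. -0.]
[0 0 0] [ 0.  0. -0.]
[0 0 0] [ 0.  0. -0.]
[0 0 0] [
[... 28227 characters left out ...]
0 0] [ 0.  0. -0.]
[0 0 0] [ 0.  0. -0.]
[0 0 0] [ 0.  0. -0.]
[0 0 0] [ 0.  0. -0.]
[0 0 0] [ 0.  0. -0.]
[0 0 0] [ 0.  0. -0.]
[0 0 0] [ 0.  0. -0.]
[0 0 0] [ 0.  0. -0.]
[0 0 0] [ 0.  0. -0.]
[0 0 0] [ 0.  0. -0.]
[0 0 0] [ 0.  0. -0.]
[0 0 0] [ 0.  0. -0.]
[0 0 0] [ 0.  0. -0.]
[0 0 0] [ 0.  0. -0.]
[0 0 0] [ 0.  0. -0.]
[0 0 0] [ 0.  0. -0.]
[0 0 0] [ 0.  0. -0.]
[0 0 0] [ 0.  0. -0.]
[0 0 0] [ 0.  0. -0.]
[0 0 0] [ 0.  0. -0.]
[0 0 0] [ 0.  0. -0.]
[0 0 0] [ 0.  0. -0.]
[0 0 0] [ 0.  0. -0.]
[0 0 0] [ 0.  0. -0.]
[0 0 0] [ 0.  0. -0.]
[0 0 0] [ 0.  0. -0.]
[0 0 0] [ 0.  0. -0.]
[0 0 0] [ 0.  0. -0.]
[0 0 0] [ 0.  0. -0.]
[0 0 0] [ 0.  0. -0.]
[0 0 0] [ 0.  0. -0.]
[0 0 0] [ 0.  0. -0.]
```

My fix multiplied by 1000 twice. I'll remove one factor and print compactly.

```bash
sed -i 's#1000\*1000\*np#1000*np#; s#n=max(n,int#n=max(min(n,20),int#' h.py
python3 - <<'E' | head -30
from h import *
plan([(0.425,-0.03,0.24)],-92.4)
E
```

```text
[-40   0 -40] [ 0.     0.032 -0.   ]
[-39   0 -42] [ 0.     0.032 -0.   ]
[-37   0 -43] [ 0.     0.032 -0.   ]
[-36   0 -44] [ 0.     0.032 -0.   ]
[-34   0 -45] [ 0.     0.032 -0.   ]
[-33   0 -46] [ 0.     0.032 -0.   ]
[-31   0 -47] [ 0.     0.032 -0.   ]
[-30   0 -48] [ 0.     0.032 -0.   ]
[-28   0 -49] [ 0.     0.032 -0.   ]
[-27   0 -50] [ 0.     0.032 -0.   ]
```

move_arm(
  targets=[-40,0,-40,0,0.032,0,-39,0,-42,0,0.032,0,-37,0,-43,0,0.032,0,-36,0,-44,0,0.032,0,-34,0,-45,0,0.032,0],
  hand=-1,
  squeeze=20,
)

```text
time_s: 0.78
position: [0.2887, -0.2774, 0.2393]
tool_rot: [[-0.993, 0.0, 0.119], [-0.119, 0.0, -0.993], [-0.0, -1.0, -0.0]]
ft_force: [0.3, -1.0, -0.4]
grip_width: -0.0002
```

move_arm(
  targets=[-33,0,-46,0,0.032,0,-31,0,-47,0,0.032,0,-30,0,-48,0,0.032,0,-28,0,-49,0,0.032,0,-27,0,-50,0,0.032,0],
)

```text
time_s: 1.4
position: [0.424, -0.029, 0.2394]
tool_rot: [[-0.999, 0.0, -0.04], [0.04, -0.0, -0.999], [-0.0, -1.0, 0.0]]
ft_force: [0.8, -1.2, 0.7]
grip_width: 0.0002
```

```bash
python3 - <<'E'
from h import *
snap('wrist','w1')
E
```

```text
(no output)
```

View pics/w1.png

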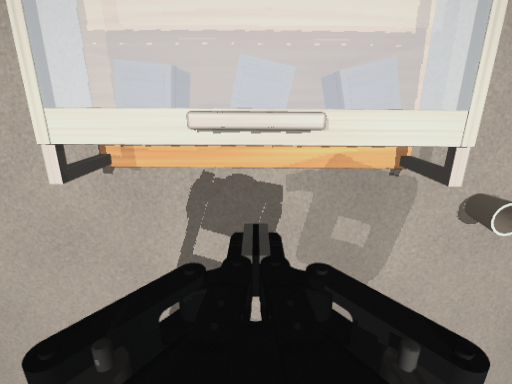

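The wrist view shows the handle bar from (188,120) to (325,121). The fingertips are at (257,230), and the tins are visible through the panel.

```bash
python3 - <<'E'
from h import *
np.set_printoptions(precision=4,suppress=True)
d=np.load('pics/w1.npz')
print(onplane(d,[(188,115),(325,117),(256,111),(256,129)],0.159))
print(bydepth(d,[(200,120),(256,120),(310,120)]))
print(onplane(d,[(38,145),(470,148)],0.118))
E
```

```text
[[ 0.493   0.0218  0.159 ]
 [ 0.4873 -0.0849  0.159 ]
 [ 0.4938 -0.0313  0.159 ]
 [ 0.4801 -0.0307  0.159 ]]
[[ 0.4888  0.0127  0.1596]
 [ 0.4871 -0.031   0.1605]
 [ 0.4855 -0.0731  0.16  ]]
[[ 0.4705  0.1806  0.118 ]
 [ 0.4511 -0.2374  0.118 ]]
```

move_arm(
  targets=[0,50,0,0,0,0,-5,45,0,0,0,0,-30,0,0,0,0,0,-25,0,0,0,0,0,-25,0,0,0,0,0],
)

```text
time_s: 2.08
position: [0.508, -0.0341, 0.1434]
tool_rot: [[-0.999, -0.004, -0.039], [0.039, 0.001, -0.999], [0.004, -1.0, -0.0]]
ft_force: [-2.1, -2.0, -1.0]
grip_width: 0.0
```

move_arm(
  targets=[-25,0,0,0,0,0,-25,0,0,0,0,0,-20,0,0,0,0,0,-15,0,0,0,0,0,-10,0,0,0,0,0],
)

```text
time_s: 2.7
position: [0.6023, -0.038, 0.1436]
tool_rot: [[-0.999, -0.005, -0.039], [0.039, 0.0, -0.999], [0.005, -1.0, -0.0]]
ft_force: [-45.6, -1.8, 17.1]
grip_width: 0.0
```

Force has risen to 45 N, so the cover is at its stop. I'll back off and look.

move_arm(
  targets=[15,0,0,0,0,0,20,0,0,0,0,0,30,-50,0,0,0,0,40,-45,0,0,0,0,40,-30,0,0,0,0],
  hand=1,
)

```text
time_s: 3.32
position: [0.4575, -0.0321, 0.2713]
tool_rot: [[-0.999, 0.003, -0.039], [0.039, -0.001, -0.999], [-0.003, -1.0, 0.001]]
ft_force: [-0.5, -0.6, -0.5]
grip_width: 0.0849
```

```bash
python3 - <<'E'
from h import *
snap('wrist','w2');snap('top','t2')
s=env.observe();print(s['time_s'],s['position'],s['ft_force'])
E
```

```text
3.425 [ 0.45678942 -0.03190105  0.27286647] [ 0.33909345  0.65354772 -0.3869949 ]
```

View pics/w2.png

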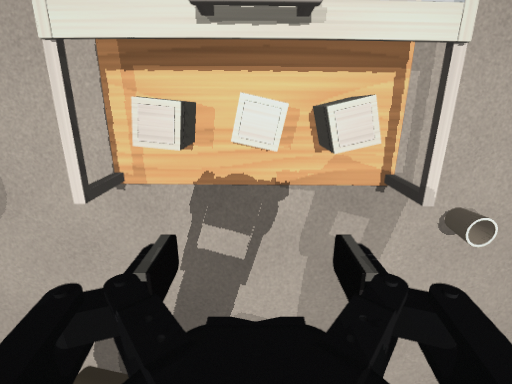

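View pics/t2.png

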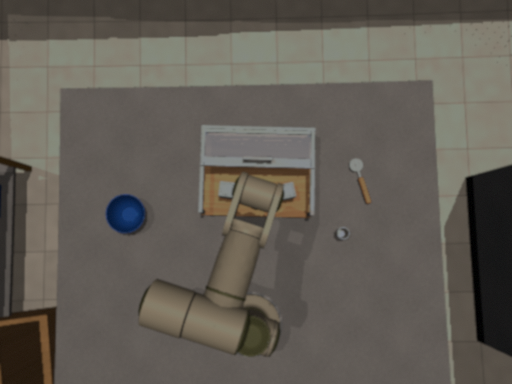

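The wrist view now shows the three tins uncovered, with lids near (157,123), (260,122) and (353,124). The top view shows the cover against the rear crossbar. I'll enlarge the tins to read their corners.

```bash
python3 - <<'E'
import cv2
a=cv2.imread('pics/w2.png')[80:170,120:390]
cv2.imwrite('pics/w2c.png',cv2.resize(a,None,fx=2.96,fy=2.96,interpolation=cv2.INTER_CUBIC))
E
```

```text
(no output)
```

View pics/w2c.png

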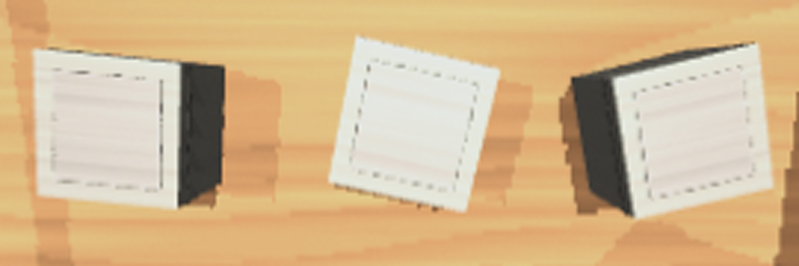

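```bash
python3 - <<'E'
from h import *
np.set_printoptions(precision=4,suppress=True)
d=np.load('pics/w2.npz')
f=lambda l:np.array(l)/2.96+[120,80]-0.33
for n,c in dict(L=[(33,49),(181,63),(178,208),(38,194)],M=[(357,37),(499,69),(465,212),(329,182)],R=[(612,80),(757,44),(773,188),(635,217)]).items():
    P=onplane(d,f(c),0.09)[:,:2]; 
    D=bydepth(d,f([np.mean(c,0)]))
    e=[P[0]-P[1],P[3]-P[2]];g=[P[0]-P[3],P[1]-P[2]]
    print(n,P.mean(0),D[0],[round(float(np.arctan2(-v[0],v[1])),3) for v in e],[round(float(np.arctan2(v[1],v[0])),3) for v in g],[round(float(np.linalg.norm(v)),4) for v in e+g])
print(onplane(d,[(41,40),(470,40)],0.118), bydepth(d,[(60,20),(450,20)]))
E
```

```text
L [0.5162 0.0815] [0.5169 0.081  0.0913] [-0.133, -0.141] [-0.133, -0.138] [0.0564, 0.056, 0.0554, 0.0558]
M [ 0.5128 -0.0375] [ 0.5135 -0.0375  0.0909] [-0.249, -0.255] [-0.255, -0.249] [0.0552, 0.0555, 0.0558, 0.0561]
R [ 0.506  -0.1475] [ 0.5069 -0.1466  0.0925] [0.203, 0.175] [0.207, 0.202] [0.0559, 0.0556, 0.0545, 0.0561]
[[ 0.6023  0.1735  0.118 ]
 [ 0.5863 -0.2466  0.118 ]] [[ 0.6185  0.1504  0.1182]
 [ 0.604  -0.2231  0.1192]]
```

Cover edge moved 133 mm and stopped hard, with its rear at the crossbar. The tin lids measure about 56 mm square, as described. Next, the left tin.

```bash
python3 - <<'E' | head -30
from h import *
plan([(0.5165,0.0813,0.13),(0.5165,0.0813,0.048)],-97.8,step=45)
E
```

```text
[-11  29 -23] [-0.     0.019 -0.001]
[-10  29 -23] [-0.     0.019 -0.001]
[-10  29 -24] [-0.     0.019 -0.001]
[-10  29 -24] [-0.     0.019 -0.001]
[ -9  29 -24] [-0.     0.019 -0.001]
[ 0 41  0] [ 0. -0.  0.]
[ 0 41  0] [ 0. -0.  0.]
```

move_arm(
  targets=[-11,29,-23,0,0.019,0,-10,29,-23,0,0.019,0,-10,29,-24,0,0.019,0,-10,29,-24,0,0.019,0,-9,29,-24,0,0.019,0],
  hand=1,
)

```text
time_s: 4.05
position: [0.5181, 0.0825, 0.1226]
tool_rot: [[-0.991, -0.0, -0.134], [0.134, 0.0, -0.991], [0.0, -1.0, -0.0]]
ft_force: [0.4, 0.3, 0.2]
grip_width: 0.0853
```

```bash
python3 - <<'E' | head -30
from h import *
snap('wrist','w3')
s=env.observe();print(s['position'],np.degrees(np.arctan2(s['tool_rot'][1,2],s['tool_rot'][0,2])))
plan([(0.5165,0.0813,0.048)],-97.8,step=30)
E
```

```text
[0.51727082 0.08455668 0.11909457] -97.7091084916676
[ 0 24  1] [0.    0.001 0.002]
[ 0 24  1] [0.    0.001 0.002]
[ 0 24  1] [0.    0.001 0.002]
```

View pics/w3.png

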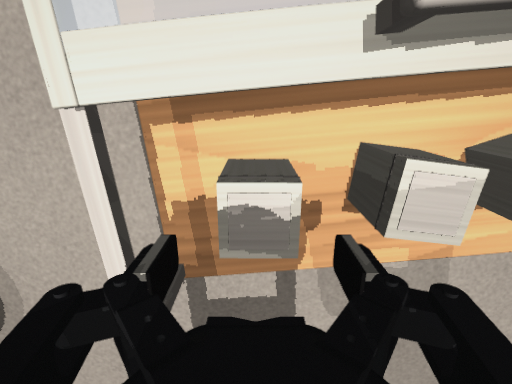

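The left lid spans columns 218 to 301, centred at 259, against a finger midline of 256. It is square to the jaws and about 3 mm off. I'll descend with that correction.

move_arm(
  targets=[0,20,2,0,0,0,0,24,1,0,0,0,0,24,0,0,0,0,0,0,0,0,0,0,0,0,0,0,0,0],
)

```text
time_s: 4.72
position: [0.5175, 0.0786, 0.057]
tool_rot: [[-0.991, 0.001, -0.134], [0.134, 0.0, -0.991], [-0.001, -1.0, -0.0]]
ft_force: [-0.5, 0.2, -0.2]
grip_width: 0.0856
```

```bash
python3 - <<'E' | head -30
from h import *
snap('wrist','w4')
s=env.observe();print(s['position'],np.degrees(np.arctan2(s['tool_rot'][1,2],s['tool_rot'][0,2])),s['ft_force'],s['qvel'])
E
```

```text
[0.51765114 0.07855019 0.05722046] -97.68963350159449 [ 0.19067284 -1.03348618  0.9317383 ] [ 0.0742443  -0.36824904  0.18557093 -0.01443779 -0.1785642   0.1102163 ]
```

View pics/w4.png

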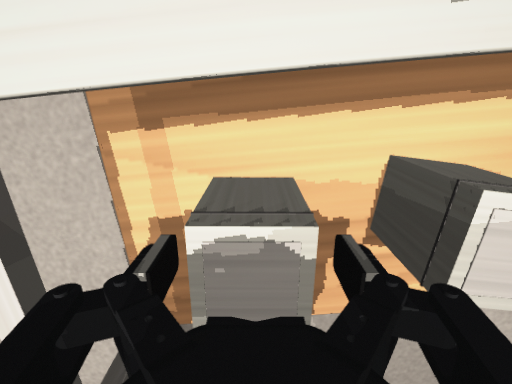

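Between the fingers, the lid spans columns 187 to 318 (centre 252), so it is about 1.5 mm off. I'll lower 8 mm and grip.

move_arm(
  targets=[0,8,-1,0,0,0,0,0,0,0,0,0,0,0,0,0,0,0,0,0,0,0,0,0,0,0,0,0,0,0],
)

```text
time_s: 5.4
position: [0.5172, 0.0796, 0.0484]
tool_rot: [[-0.991, 0.0, -0.134], [0.134, 0.0, -0.991], [-0.0, -1.0, -0.0]]
ft_force: [-0.0, -0.2, 0.1]
grip_width: 0.0858
```

move_arm(
  targets=[0,0,0,0,0,0,0,0,0,0,0,0,0,0,0,0,0,0,0,0,0,0,0,0,0,0,0,0,0,0],
  hand=-1,
  squeeze=50,
)

```text
time_s: 6.02
position: [0.5173, 0.0797, 0.0485]
tool_rot: [[-0.991, 0.001, -0.134], [0.134, 0.0, -0.991], [-0.001, -1.0, -0.0]]
ft_force: [0.2, 0.2, 4.5]
grip_width: 0.0556
```

```bash
cat > st.py <<'E'
from h import *
np.set_printoptions(precision=4,suppress=True)
F=[env.observe() for _ in range(5)]
s=F[-1];print(round(s['time_s'],2),s['position'],round(float(np.degrees(np.arctan2(s['tool_rot'][1,2],s['tool_rot'][0,2]))),2),'F',np.mean([x['ft_force'] for x in F],0),'T',s['wrist_torque'],'w',round(s['grip_width'],4),'eff',s['joint_efforts'],'q',s['q'])
E
python3 st.py
```

```text
6.03 [0.5173 0.0797 0.0485] -97.69 F [0.1753 0.2253 4.5221] T [0.0999 0.0541 0.0505] w 0.0556 eff [ -0.38   -44.2467 -14.5358  -0.1339  -0.0447  -0.0102] q [-4.2189 31.9657 93.5743  0.0062 54.4264 93.4669]
```

move_arm(
  targets=[0,-6,0,0,0,0,0,-12,0,0,0,0,0,-14,0,0,0,0,0,-10,0,0,0,0,0,0,0,0,0,0],
)

```text
time_s: 6.65
position: [0.5175, 0.0796, 0.0913]
tool_rot: [[-0.991, 0.002, -0.134], [0.134, -0.0, -0.991], [-0.002, -1.0, -0.0]]
ft_force: [0.3, -0.3, -2.4]
grip_width: 0.0557
```

move_arm(
  targets=[0,0,0,0,0,0,0,0,0,0,0,0,0,0,0,0,0,0,0,0,0,0,0,0,0,0,0,0,0,0],
)

```text
time_s: 7.28
position: [0.5171, 0.0796, 0.0903]
tool_rot: [[-0.991, -0.0, -0.134], [0.134, -0.0, -0.991], [0.0, -1.0, 0.0]]
ft_force: [-1.0, -0.7, -3.0]
grip_width: 0.0552
```

```bash
python3 st.py; python3 -c "
from h import *
snap('side','s5')"
```

```text
7.28 [0.5171 0.0796 0.0903] -97.69 F [-0.9825 -0.6625 -3.0015] T [-0.0266  0.0575 -0.0325] w 0.0552 eff [ -0.0006 -46.3951 -18.024    0.0006   0.0022   0.    ] q [-4.2233 28.4211 91.1519 -0.0013 60.4333 93.4661]
```

View pics/s5.png

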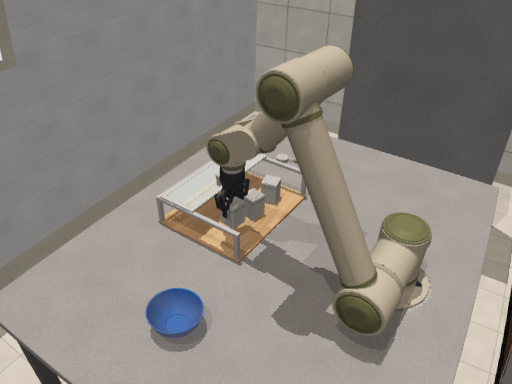

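The left tin is up and reads 2.4 to 3.0 N, so it is a light one. I'll set it back.

move_arm(
  targets=[0,12,0,0,0,0,0,14,0,0,0,0,0,11,0,0,0,0,0,5,0,0,0,0,0,0,0,0,0,0],
)

```text
time_s: 7.95
position: [0.517, 0.0796, 0.0486]
tool_rot: [[-0.991, -0.0, -0.134], [0.134, -0.0, -0.991], [0.0, -1.0, 0.0]]
ft_force: [-2.6, 0.3, 2.7]
grip_width: 0.0558
```

move_arm(
  targets=[0,0,0,0,0,0,0,0,0,0,0,0,0,0,0,0,0,0,0,0,0,0,0,0,0,0,0,0,0,0],
  hand=1,
)

```text
time_s: 8.57
position: [0.5172, 0.0796, 0.0483]
tool_rot: [[-0.991, 0.0, -0.134], [0.134, -0.0, -0.991], [-0.0, -1.0, 0.0]]
ft_force: [-0.6, 0.2, 0.6]
grip_width: 0.0855
```

move_arm(
  targets=[0,-20,0,0,0,0,0,-30,0,0,0,0,0,-30,0,0,0,0,0,0,0,0,0,0,0,0,0,0,0,0],
)

```text
time_s: 9.2
position: [0.5167, 0.0797, 0.1276]
tool_rot: [[-0.991, -0.001, -0.134], [0.134, 0.0, -0.991], [0.001, -1.0, 0.0]]
ft_force: [0.0, -0.2, 0.7]
grip_width: 0.0856
```

```bash
python3 st.py; python3 - <<'E' | head
from h import *
plan([(0.5130,-0.0375,0.125)],-104.4,step=28)
E
```

```text
9.2 [0.5167 0.0797 0.1276] -97.69 F [ 0.0171 -0.2484  0.7056] T [ 0.0406 -0.07    0.0107] w 0.0856 eff [  0.0468 -45.3736 -19.5635   0.0009   0.0056   0.    ] q [-4.2238 25.5659 88.5846 -0.0004 65.9134 93.4662]
[-2  1 23] [-0.     0.023  0.   ]
[-3  1 23] [-0.     0.023  0.   ]
[-3  1 23] [-0.     0.023  0.   ]
[-4  1 23] [-0.     0.023  0.   ]
[-5  1 23] [-0.     0.023  0.   ]
```

move_arm(
  targets=[-2,1,25,0,0.023,0,-3,1,30,0,0.023,0,-4,1,30,0,0.023,0,-8,0,32,0,0.047,0,0,0,0,0,0,0],
)

```text
time_s: 9.82
position: [0.5137, -0.0403, 0.1241]
tool_rot: [[-0.968, -0.002, -0.25], [0.25, 0.0, -0.968], [0.002, -1.0, 0.0]]
ft_force: [0.3, 0.9, 1.0]
grip_width: 0.0852
```

```bash
python3 - <<'E'
from h import *
snap('wrist','w6')
E
python3 st.py; python3 - <<'E' | head
from h import *
plan([(0.5130,-0.0375,0.0485)],-104.4,step=28)
E
```

```text
9.88 [ 0.5136 -0.0391  0.1242] -104.41 F [-0.1259  0.2641  0.1641] T [ 0.0003 -0.0033 -0.0052] w 0.0853 eff [ -1.4439 -43.3892 -19.0632  -0.0841  -0.0408  -0.0263] q [-17.5472  25.1627  90.0218   0.009   64.9382  86.8633]
[ 0 25  0] [ 0.    -0.     0.001]
[ 0 25  0] [ 0.    -0.     0.001]
[ 0 25  0] [ 0.    -0.     0.001]
```

View pics/w6.png

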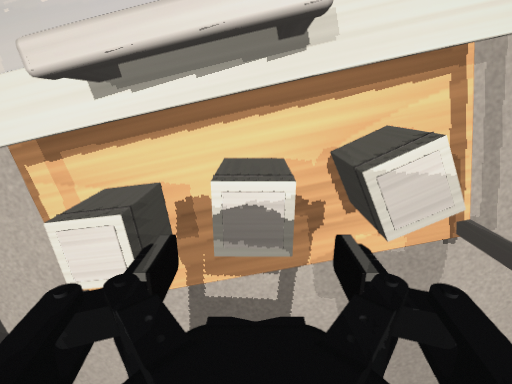

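The middle lid spans columns 211 to 296 and is square to the jaws, about 1.5 mm left of the midline. The neighbouring tins are clear of the finger paths.

move_arm(
  targets=[0,25,-1,0,0,0,0,27,0,0,0,0,0,23,0,0,0,0,0,0,0,0,0,0,0,0,0,0,0,0],
)

```text
time_s: 10.5
position: [0.5145, -0.0372, 0.0509]
tool_rot: [[-0.969, 0.0, -0.247], [0.247, -0.0, -0.969], [-0.0, -1.0, -0.0]]
ft_force: [-0.2, -0.3, -0.5]
grip_width: 0.0852
```

```bash
python3 st.py
```

```text
10.5 [ 0.5145 -0.0372  0.0509] -104.28 F [-0.2098 -0.2917 -0.5188] T [ 0.0176 -0.0423 -0.0184] w 0.0852 eff [  0.046  -44.5922 -14.9348   0.0025   0.0039   0.0013] q [-17.3095  31.2121  94.6783   0.0063  54.082   86.9707]
```

move_arm(
  targets=[0,0,0,0,0,0,0,0,0,0,0,0,0,0,0,0,0,0,0,0,0,0,0,0,0,0,0,0,0,0],
  hand=-1,
  squeeze=50,
)

```text
time_s: 11.12
position: [0.5146, -0.0379, 0.0512]
tool_rot: [[-0.969, 0.001, -0.248], [0.248, -0.0, -0.969], [-0.002, -1.0, 0.0]]
ft_force: [-1.7, -0.4, 7.0]
grip_width: 0.0558
```

move_arm(
  targets=[0,-6,0,0,0,0,0,-12,0,0,0,0,0,-14,0,0,0,0,0,-10,0,0,0,0,0,0,0,0,0,0],
)

```text
time_s: 11.75
position: [0.5146, -0.0378, 0.0933]
tool_rot: [[-0.969, 0.002, -0.248], [0.248, -0.001, -0.969], [-0.002, -1.0, 0.0]]
ft_force: [0.2, -0.8, -6.6]
grip_width: 0.0556
```

move_arm(
  targets=[0,0,0,0,0,0,0,0,0,0,0,0,0,0,0,0,0,0,0,0,0,0,0,0,0,0,0,0,0,0],
)

```text
time_s: 12.38
position: [0.5142, -0.0377, 0.0923]
tool_rot: [[-0.969, -0.0, -0.248], [0.248, 0.0, -0.969], [0.0, -1.0, -0.0]]
ft_force: [0.4, -0.1, -6.5]
grip_width: 0.0556
```

```bash
python3 st.py
```

```text
12.38 [ 0.5142 -0.0377  0.0923] -104.33 F [ 0.4459 -0.1382 -6.5043] T [0.0174 0.0156 0.0014] w 0.0556 eff [ -0.0031 -47.4833 -18.8745  -0.0021   0.0068   0.    ] q [-17.3678  27.65    92.2362  -0.0001  60.1228  86.9673]
```

The middle tin reads 6.5 N (about 0.66 kg), so it is the heavy one. I'll set it back and go on to the right tin.

move_arm(
  targets=[0,12,0,0,0,0,0,14,0,0,0,0,0,11,0,0,0,0,0,5,0,0,0,0,0,0,0,0,0,0],
)

```text
time_s: 13.0
position: [0.5137, -0.0376, 0.0512]
tool_rot: [[-0.969, -0.001, -0.247], [0.247, -0.0, -0.969], [0.001, -1.0, 0.0]]
ft_force: [-6.9, 1.0, 9.7]
grip_width: 0.0559
```

move_arm(
  targets=[0,0,0,0,0,0,0,0,0,0,0,0,0,0,0,0,0,0,0,0,0,0,0,0,0,0,0,0,0,0],
  hand=1,
)

```text
time_s: 13.62
position: [0.5143, -0.0377, 0.0503]
tool_rot: [[-0.969, 0.0, -0.248], [0.248, -0.0, -0.969], [-0.0, -1.0, -0.0]]
ft_force: [-0.1, -0.2, -0.9]
grip_width: 0.0857
```

move_arm(
  targets=[0,-20,0,0,0,0,0,-30,0,0,0,0,0,-30,0,0,0,0,0,0,0,0,0,0,0,0,0,0,0,0],
)

```text
time_s: 14.25
position: [0.5138, -0.0376, 0.1296]
tool_rot: [[-0.969, -0.001, -0.248], [0.248, 0.0, -0.969], [0.001, -1.0, -0.0]]
ft_force: [-0.0, 0.0, 0.1]
grip_width: 0.0857
```

```bash
python3 st.py; python3 - <<'E' | head
from h import *
plan([(0.5065,-0.147,0.128)],-78.8,step=28,turn=0.11)
E
```

```text
14.25 [ 0.5138 -0.0376  0.1296] -104.34 F [-0.0256  0.0093  0.079 ] T [-0.0156  0.0011 -0.0125] w 0.0857 eff [  0.0467 -44.5454 -19.4876   0.0009   0.0058  -0.    ] q [-17.3696  24.7627  89.6318   0.0027  65.6679  86.9685]
[-4  0 22] [ 0.    -0.089  0.   ]
[-2  0 22] [ 0.    -0.089  0.   ]
[ 0  0 22] [ 0.    -0.089  0.   ]
[ 2  0 22] [ 0.    -0.089  0.   ]
[ 4  0 22] [ 0.    -0.089  0.   ]
```

move_arm(
  targets=[-4,0,22,0,-0.089,0,-2,0,22,0,-0.089,0,0,0,22,0,-0.089,0,2,0,22,0,-0.089,0,4,0,22,0,-0.089,0],
)

```text
time_s: 14.88
position: [0.5057, -0.1488, 0.129]
tool_rot: [[-0.981, -0.002, 0.196], [-0.196, 0.001, -0.981], [0.002, -1.0, -0.002]]
ft_force: [0.2, 0.0, 0.3]
grip_width: 0.0853
```

move_arm(
  targets=[0,0,0,0,0,0,0,0,0,0,0,0,0,0,0,0,0,0,0,0,0,0,0,0,0,0,0,0,0,0],
)

```text
time_s: 15.5
position: [0.5063, -0.148, 0.1304]
tool_rot: [[-0.981, 0.0, 0.194], [-0.194, -0.0, -0.981], [-0.0, -1.0, 0.0]]
ft_force: [-0.4, 0.6, -0.2]
grip_width: 0.085
```

```bash
python3 - <<'E'
from h import *
snap('wrist','w7')
E
python3 st.py
```

```text
15.55 [ 0.5063 -0.1481  0.1304] -78.83 F [ 0.1712 -0.1377  0.3448] T [ 0.0103 -0.0094  0.0375] w 0.085 eff [  0.0633 -44.5979 -19.2324   0.0019   0.0005   0.0042] q [-29.18    25.7471  87.6875  -0.      66.5621  49.6507]
```

View pics/w7.png

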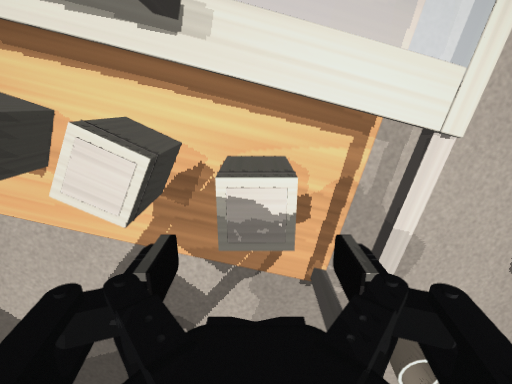

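The right lid spans columns 216 to 298, centred and square. I'll descend and grip.

move_arm(
  targets=[0,25,0,0,0,0,0,30,0,0,0,0,0,25,0,0,0,0,0,0,0,0,0,0,0,0,0,0,0,0],
)

```text
time_s: 16.18
position: [0.5067, -0.1486, 0.0513]
tool_rot: [[-0.981, 0.001, 0.194], [-0.194, -0.001, -0.981], [-0.001, -1.0, 0.001]]
ft_force: [0.1, 0.3, 0.6]
grip_width: 0.0855
```

move_arm(
  targets=[0,0,0,0,0,0,0,0,0,0,0,0,0,0,0,0,0,0,0,0,0,0,0,0,0,0,0,0,0,0],
  hand=-1,
  squeeze=50,
)

```text
time_s: 16.8
position: [0.5067, -0.1486, 0.0513]
tool_rot: [[-0.981, 0.002, 0.194], [-0.194, -0.001, -0.981], [-0.001, -1.0, 0.001]]
ft_force: [0.1, 0.4, 5.0]
grip_width: 0.0558
```

move_arm(
  targets=[0,-6,0,0,0,0,0,-12,0,0,0,0,0,-14,0,0,0,0,0,-10,0,0,0,0,0,0,0,0,0,0],
)

```text
time_s: 17.42
position: [0.5066, -0.1485, 0.0933]
tool_rot: [[-0.981, 0.002, 0.194], [-0.194, -0.001, -0.981], [-0.001, -1.0, 0.001]]
ft_force: [-0.3, -0.3, -1.5]
grip_width: 0.0556
```

move_arm(
  targets=[0,0,0,0,0,0,0,0,0,0,0,0,0,0,0,0,0,0,0,0,0,0,0,0,0,0,0,0,0,0],
)

```text
time_s: 18.05
position: [0.5062, -0.1483, 0.0923]
tool_rot: [[-0.981, -0.0, 0.194], [-0.194, 0.0, -0.981], [0.0, -1.0, -0.0]]
ft_force: [-0.4, 0.1, -2.5]
grip_width: 0.0556
```

```bash
python3 st.py
```

```text
18.05 [ 0.5062 -0.1483  0.0923] -78.84 F [-0.4038  0.1115 -2.5292] T [ 0.0018  0.0228 -0.0143] w 0.0556 eff [ -0.0029 -46.515  -18.1026  -0.       0.0009   0.    ] q [-29.2037  28.6034  90.3359   0.0008  61.0668  49.6372]
```

The right tin reads about 2 N, so it is light and the middle one is confirmed as heaviest. I'll set the right one back and return to the middle.

move_arm(
  targets=[0,12,0,0,0,0,0,14,0,0,0,0,0,11,0,0,0,0,0,5,0,0,0,0,0,0,0,0,0,0],
)

```text
time_s: 18.68
position: [0.5057, -0.1481, 0.0513]
tool_rot: [[-0.981, -0.001, 0.194], [-0.194, 0.0, -0.981], [0.001, -1.0, -0.0]]
ft_force: [-7.7, 3.0, 15.1]
grip_width: 0.0555
```

move_arm(
  targets=[0,0,0,0,0,0,0,0,0,0,0,0,0,0,0,0,0,0,0,0,0,0,0,0,0,0,0,0,0,0],
  hand=1,
)

```text
time_s: 19.3
position: [0.5062, -0.1483, 0.0503]
tool_rot: [[-0.981, -0.0, 0.194], [-0.194, 0.0, -0.981], [0.0, -1.0, -0.0]]
ft_force: [-1.0, -0.1, 0.8]
grip_width: 0.0851
```

move_arm(
  targets=[0,-20,0,0,0,0,0,-30,0,0,0,0,0,-30,0,0,0,0,0,0,0,0,0,0,0,0,0,0,0,0],
)

```text
time_s: 19.92
position: [0.5058, -0.1481, 0.1296]
tool_rot: [[-0.981, -0.001, 0.194], [-0.194, 0.001, -0.981], [0.001, -1.0, -0.001]]
ft_force: [0.2, 0.8, -0.0]
grip_width: 0.0853
```

```bash
python3 st.py; python3 - <<'E' | head
from h import *
plan([(0.514,-0.0377,0.13)],-104.3,step=28,turn=0.11)
E
```

```text
19.93 [ 0.5058 -0.1481  0.1296] -78.84 F [ 0.2188  0.8    -0.0215] T [-0.0084  0.006   0.0441] w 0.0853 eff [  0.0473 -45.7607 -19.7389   0.0009   0.0056   0.    ] q [-29.2046  25.7938  87.7616   0.0008  66.5141  49.6353]
[ -6   0 -21] [0.    0.089 0.   ]
[ -4   0 -22] [0.    0.089 0.   ]
[ -2   0 -22] [0.    0.089 0.   ]
[  0   0 -22] [0.    0.089 0.   ]
[  2   0 -22] [0.    0.089 0.   ]
```

move_arm(
  targets=[-6,0,-21,0,0.089,0,-4,0,-22,0,0.089,0,-2,0,-22,0,0.089,0,0,0,-22,0,0.089,0,2,0,-22,0,0.089,0],
)

```text
time_s: 20.55
position: [0.514, -0.0374, 0.129]
tool_rot: [[-0.968, -0.002, -0.251], [0.251, 0.001, -0.968], [0.002, -1.0, -0.0]]
ft_force: [-0.8, 0.4, 0.3]
grip_width: 0.0855
```

move_arm(
  targets=[0,0,0,0,0,0,0,0,0,0,0,0,0,0,0,0,0,0,0,0,0,0,0,0,0,0,0,0,0,0],
)

```text
time_s: 21.18
position: [0.5145, -0.0386, 0.1303]
tool_rot: [[-0.969, 0.0, -0.248], [0.248, 0.0, -0.969], [-0.0, -1.0, -0.0]]
ft_force: [-0.1, -1.1, 0.1]
grip_width: 0.0856
```

```bash
python3 - <<'E'
from h import *
snap('wrist','w8')
E
python3 st.py
```

```text
21.23 [ 0.5145 -0.0385  0.1303] -104.34 F [-0.1013  0.1675 -0.6726] T [ 0.008   0.0293 -0.0365] w 0.0854 eff [ -0.066  -43.4144 -19.014   -0.0018  -0.001   -0.0043] q [-17.4397  24.7461  89.5126  -0.0017  65.7366  86.9048]
```

View pics/w8.png

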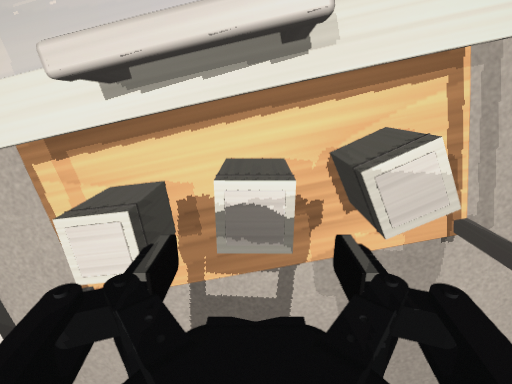

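All three tins are standing. The middle lid spans columns 214 to 296, about 1 mm off the midline. I'll grip and lift it 180 mm.

move_arm(
  targets=[0,25,-1,0,0,0,0,30,0,0,0,0,0,25,0,0,0,0,0,0,0,0,0,0,0,0,0,0,0,0],
)

```text
time_s: 21.85
position: [0.5153, -0.0375, 0.0512]
tool_rot: [[-0.969, 0.001, -0.248], [0.248, -0.0, -0.969], [-0.001, -1.0, 0.0]]
ft_force: [0.2, 0.7, -0.5]
grip_width: 0.0853
```

move_arm(
  targets=[0,0,0,0,0,0,0,0,0,0,0,0,0,0,0,0,0,0,0,0,0,0,0,0,0,0,0,0,0,0],
  hand=-1,
  squeeze=60,
)

```text
time_s: 22.48
position: [0.5152, -0.0375, 0.0513]
tool_rot: [[-0.969, 0.002, -0.248], [0.248, -0.001, -0.969], [-0.002, -1.0, 0.0]]
ft_force: [-1.1, 0.6, 5.4]
grip_width: 0.0553
```

move_arm(
  targets=[0,-6,0,0,0,0,0,-12,0,0,0,0,0,-18,0,0,0,0,0,-20,0,0,0,0,0,-20,0,0,0,0],
)

```text
time_s: 23.1
position: [0.5144, -0.0372, 0.1274]
tool_rot: [[-0.969, -0.0, -0.248], [0.248, 0.0, -0.969], [0.0, -1.0, -0.0]]
ft_force: [0.6, -0.5, -6.5]
grip_width: 0.0551
```

move_arm(
  targets=[0,-25,0,0,0,0,0,-25,0,0,0,0,0,-25,0,0,0,0,0,-20,0,0,0,0,0,-12,0,0,0,0],
)

```text
time_s: 23.72
position: [0.5145, -0.0372, 0.2345]
tool_rot: [[-0.969, 0.001, -0.248], [0.248, -0.0, -0.969], [-0.001, -1.0, -0.0]]
ft_force: [-0.0, -0.4, -6.6]
grip_width: 0.0553
```

move_arm(
  targets=[0,0,0,0,0,0,0,0,0,0,0,0,0,0,0,0,0,0,0,0,0,0,0,0,0,0,0,0,0,0],
)

```text
time_s: 24.35
position: [0.5147, -0.0373, 0.2331]
tool_rot: [[-0.969, -0.0, -0.248], [0.248, 0.0, -0.969], [0.0, -1.0, 0.0]]
ft_force: [0.8, -0.2, -7.0]
grip_width: 0.0551
```

move_arm(
  targets=[0,0,0,0,0,0,0,0,0,0,0,0,0,0,0,0,0,0,0,0,0,0,0,0,0,0,0,0,0,0],
)

```text
time_s: 24.98
position: [0.5147, -0.0373, 0.2333]
tool_rot: [[-0.969, -0.0, -0.248], [0.248, -0.0, -0.969], [0.0, -1.0, 0.0]]
ft_force: [-0.3, 0.3, -7.1]
grip_width: 0.0556
```

```bash
python3 - <<'E'
from h import *
snap('wrist','w9');im,_=snap('side','s9');snap('top','t9')
a=im['pixels'][110:270,130:330,::-1]
cv2.imwrite('pics/s9c.png',cv2.resize(a,None,fx=3.6,fy=3.6,interpolation=cv2.INTER_CUBIC))
E
python3 st.py
```

```text
25.12 [ 0.5147 -0.0373  0.2333] -104.34 F [-0.5715 -0.7787 -6.429 ] T [-0.0176  0.0239 -0.0255] w 0.0553 eff [  0.0023 -44.4464 -24.6919  -0.0044   0.0134  -0.    ] q [-17.3054  18.6694  80.2438   0.001   81.0862  87.0321]
```

View pics/w9.png

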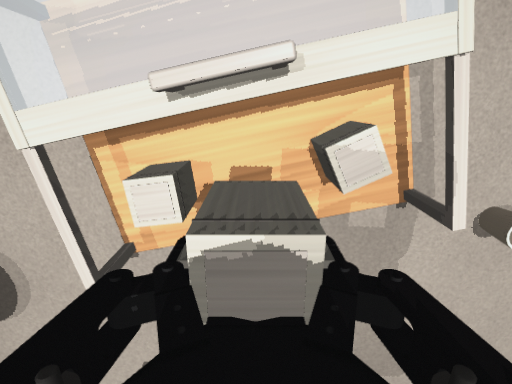

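View pics/s9c.png

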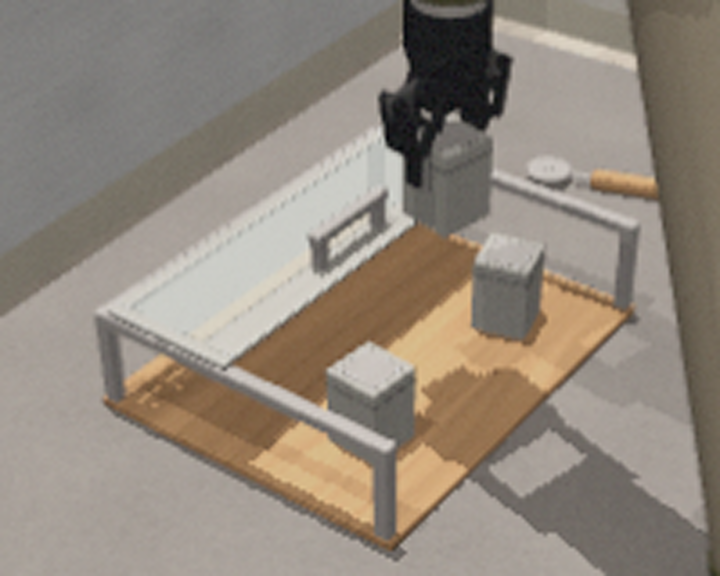

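View pics/t9.png

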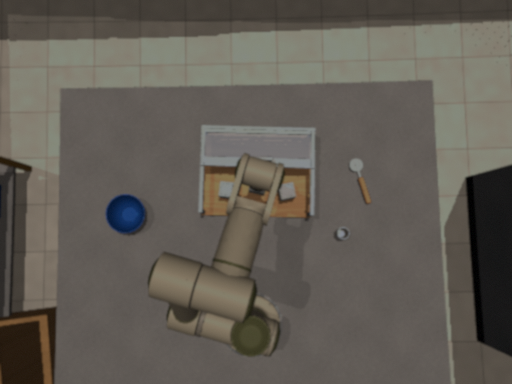

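The middle tin is held upright at about (258,270) in the wrist view. The left and right tins are standing, with lids near (155,198) and (358,157), and the cover is at the crossbar. I'll do a last numeric check before handing in.

```bash
python3 - <<'E'
from h import *
np.set_printoptions(precision=3,suppress=True)
d=np.load('pics/w9.npz')
print(onplane(d,[(154,199),(358,157)],0.09), onplane(d,[(22,150),(472,48)],0.118), bydepth(d,[(255,245)]))
s=env.observe();print(s['time_s'],s['qvel'])
env.close_job()
E
```

```text
[[ 0.518  0.078  0.09 ]
 [ 0.509 -0.147  0.09 ]] [[ 0.603  0.17   0.118]
 [ 0.587 -0.246  0.118]] [[ 0.534 -0.041  0.272]]
25.125 [-0.04   0.089  0.016  0.099  0.105 -0.06 ]
the job is handed in; nothing more can be done
```

I carried out the whole task and handed it in at 25.1 s; the rig gave no verdict. The arm is holding the middle tin, which is the heaviest, above its place.

- **Cover:** I pushed it 133 mm by camera until the push force jumped to about 45 N. Its rear edge was at the crossbar, and its front edge was in the same place at the last check. The cover's joint value itself can't be read, so full travel rests on that stop and the pictures.
- **Hefting:** I lifted each tin about 42 mm, left to right, and set each one back down. The force sensor read 2.4–3.0 N for the left tin, 6.5 N for the middle and 1.5–2.5 N for the right.
- **Final hold:** The middle tin is upright and still. Its lid is at about 0.27 m, so its centre is about 0.23 m and its underside about 0.18 m above the board.
- **Light tins:** Both are standing and released, within about 4 mm of where I measured them after the cover opened.
- **Bystanders:** The bowl, egg cup and pastry wheel look unmoved in the last top view.

None of the last checks failed or disagreed. Two readings were less clean:
- The first handle estimate from the top camera was 9 mm short of the wrist camera's, so I used the wrist camera's.
- Setting the tins down pressed them onto the board with up to about 15 N.

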